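Load a bucket tappet and index it three clicks to the dial gauge

ROBOT

A 6-joint arm with a two-finger parallel gripper is mounted at the origin on the work surface. World frame = base frame: x ahead of the robot, y to its left, z up, the work surface at z = 0. Lengths are in mm, angles in rad, forces in N, time in s.
With the tool pointing down it reaches from about 250 to 725 mm from the base axis. Payload 9.7 kg.
Tool frame: the origin (TCP) lies between the finger pads; the fingertips stand 22 mm ahead of it and the grasp point (between the pads) lies 3 mm ahead of it (r.nose_length is the distance from the TCP to the fingertips, in mm); z points along the fingers, y is the line along which they close (so a half turn about z gives the same grasp; the last joint's range is limited). The gripper opens to 85 mm and grips with 20 to 120 N. Pads are 22 mm wide; open, the fingers measure 114 mm over their backs; the gripper's body (76 mm by 85 mm) begins 54 mm behind the grasp point. The pads swing forward as they close: fully open they stand 13 mm farther back than shut.
Start: joints at [-1.18, 0.087, 0.176, 1.66, 0, 1.571], TCP at [209.508, -508.531, 253.284] pointing down, gripper open.
Joint ranges: [-3.13, 3.13], [-0.85, 1.81], [-1.15, 1.24], [-2.2, 2.28], [-1.44, 1.52], [-3.14, 3.14]. Speed limits (rad/s): [2.22, 2.22, 2.57, 3.14, 3.14, 3.14].

INTERFACE

Orientations are given as a rotation vector (axis times angle).
In Python, from rig import r gives the robot as it stands.
- The arm moves only by the tool arm_command, never from a script. Its arguments are lists of equal length, an entry for each row: "travel": the shift along the world's x, y, z in mm, a list of three; "delta_rot": the turn, a rotation vector about the world's x, y, z in degrees, a list of three; "claw": the finger opening in mm, from 0 to 85.4. In form: {"travel": [[x, y, z], ...], "delta_rot": [[wx, wy, wz], ...], "claw": [claw, ...]}. A call has 1 to 5 rows; each row shifts and turns the commanded pose from where the row before left it; what a row does not reach is not made up. A row lasts 1/10 s, in which the tool goes at most 50 mm and 8.59 degrees, less where a joint would pass 70% of its speed; a pose out of reach is approached as far as the arm can. A call is refused whole if a number of a shift passes 50 or a number of a turn 8.59, either way. A call with a gripper value outside its range is refused whole. The fingers move at their own pace and stop on an object; "newtons" is the grip in N (left out, the last holds). Time passes only in rows, so rows that do not move let the fingers close. It gives the time, the measured TCP pose, the force, the opening and the grip force at its end, in the units of the state.
- r.get_state(): the state, without advancing time (a new reading comes with each control period).
- r.read_camera(name): name is "side" or "top"; returns the picture (400x640x3 uint8, red, green, blue); there is no depth.
- r.calibration(name): a dict with "mtx" (3x3 intrinsics, pixels), "R" (3x3) and "t" (3): a world point X has camera coordinates R X + t. Camera axes: x right, y down, z forward; pixel columns grow to the right and rows downward; lengths in mm; the calibration is good to about 2 mm. A picture is of the moment at which its call begins. calibration takes no time and is no camera call.
- r.job_done(): hands the job in; it is judged then, once.
The state is a dict: "time_s": time; "joints": joint angles; "joint_vel": joint speeds; "joint_torque": joint torques, N m; "eef_pos": TCP position; "tool_rot": TCP orientation; "force": force on the tool from outside, world axes, zero at the start; "torque": the same for the moment, N m; "width": finger opening in mm; "grasp_force": force on a finger pad.
Only numpy, scipy, OpenCV 4.12 (cv2) and the standard library are available. Lean on these libraries where they do the work, as an engineer would, in place of code of your own. Each camera call takes 0.05 s, during which the arm holds its last target. There are 200 camera calls.

TASK

Take the bucket tappet that stands crown up on the bench and seat it, crown up, in the nest of the gauging dial at the red loading mark, and let go of it. Then take the dial's black bar knob and turn it clockwise (seen from above) three clicks and no farther, so that the tappet settles under the dial gauge, and finish while still holding the knob there for the reading. Leave the other tappet, the oil can, the piston and the blue bin where they are.

Things in the scene. Friction and masses are not known exactly. Their poses are not given: they have to be found in the camera images.
- tappet_center (a point): centre (half-way up, 13 mm above its foot) of the tappet to be gauged: a bright steel cup 28 mm in diameter and 26 mm tall, about 50 g, standing on the bench with its closed, flat, ground crown up and its open end down; its z axis points out of the crown
- open_tappet_center (a point): centre (half-way up) of the other, equal tappet, which stands the other way round, open end up (its z axis points up here too, out of the open end); leave it
- load_nest (a point): centre of the floor of the nest that is at the red mark at the start; turns with the dial. The dial is a round grey plate, 222 mm across, axis vertical, with 16 equal empty nests, 22.5 degrees apart, on a circle of 92 mm radius. Nest: 30.5 mm in diameter, 7 mm deep, floor 45 mm and plate top 52 mm above the bench. A seated tappet stands 19 mm proud, its centre 13 mm above the nest floor
- red_mark (a point): red loading mark: a small fixed block just outside the dial's rim on the side nearest the robot, pointing at the loading nest; the point is its top, 47 mm above the bench (lower than the plate's top)
- knob: black bar knob on the dial's axis, fixed to the dial: 58 mm long (its x axis), 14 mm wide (y), 32 mm tall (z up); origin at its middle, 124 mm above the bench. Below it (108 down to 92 mm) is a 12 mm thick neck, then a wider column, 26 to 30 mm. Its -x end has a white line on top and points at load_nest. Pinch it across its width from above
- dial (a joint): turn of dial and knob in rad, growing clockwise from above; 0 at the start, load_nest at the red mark. A sprung roller clicks into a notch every 0.3927 rad (22.5 degrees); third stop 1.178. Leaving a notch takes about 0.3 N m, falling to nothing half-way; from some 0.08 rad past half-way the dial snaps on into the next notch, which centres and holds it. There is no end stop
- gauge_tip (a point): tip of the fixed dial gauge's plunger, 74.5 mm above the bench, 3.5 mm above the crown of a seated tappet passing below, on the nest circle, three nests clockwise of the red mark. The gauge hangs from an arm and post outside the rim; it stays 80 mm or more from the knob's axis and below 165 mm
- oil_can_center (a point): red pump oil can, 76 mm in diameter, 86 mm tall without its thin spout, which rises to 150 mm; the point is on its axis 40 mm up; bystander
- piston_center (a point): aluminium engine piston standing crown up, 79 mm in diameter, 60 mm tall; point at its centre; bystander
- blue_bin_center (a point): blue open plastic bin, 160 x 110 x 75 mm, with small steel parts in it; point at its centre; bystander

How it is judged:
By the outcome, as a careful person would: the job done as asked, in the order asked, and still so for the second after the job is handed in, while the arm keeps its last pose, push and grip.
It also fails if it takes over 58 s, if anything falls off the work surface, if the arm or the gripper's body presses on something with over 40 N, if the wrist force passes 120 N, or if a joint passes its speed limit or range.

## Working session

There is one attempt and no reset: what is moved stays moved. The work goes in short steps, Python scripts to look and compute and a tool call to move; the robot and the scene stay as the last step left them, time stands still between calls to the robot, and variables do not carry over. Pictures are saved under pics/ and viewed, at most 10 in all, crops included, and the job is handed in when it is done.

Besides the shell and the picture viewer there is one more tool, called after "Emit:" as name(argument=value, ...) on one line, values as JSON. arm_command: Moves the arm, as the interface text tells. Its arguments: {"type":"object","properties":{"travel":{"type":"array","items":{"type":"array","items":{"type":"number"}}},"delta_rot":{"type":"array","items":{"type":"array","items":{"type":"number"}}},"claw":{"type":"array","items":{"type":"number"}},"newtons":{"type":"number"}},"required":["travel","delta_rot","claw"]}

```bash
mkdir -p pics; ls; python3 - <<'E'
from rig import r
import cv2
for n in("top","side"):
    cv2.imwrite(f"pics/{n}0.png",r.read_camera(n)[:,:,::-1]); c=r.calibration(n); print(n,c)
s=r.get_state(); print(s)
E
```

```text
pics
top {'mtx': array([[463.11441242,   0.        , 318.69823077],
       [  0.        , 463.11441242, 200.24822906],
       [  0.        ,   0.        ,   1.        ]]), 'R': array([[-7.07535223e-03, -9.99973818e-01, -1.51774249e-03],
       [-9.96581046e-01,  7.17627320e-03, -8.23086851e-02],
       [ 8.23174218e-02,  9.30190461e-04, -9.96605728e-01]]), 't': array([  70.15194701,  587.65504375, 1221.70272343])}
side {'mtx': array([[517.96308067,   0.        , 319.91000325],
       [  0.        , 517.96308067, 200.78786929],
       [  0.        ,   0.        ,   1.        ]]), 'R': array([[-9.90779381e-01, -1.35481930e-01, -9.30041542e-04],
       [-8.22567281e-02,  6.06969710e-01, -7.90456578e-01],
       [ 1.07657090e-01, -7.83091577e-01, -6.12517374e-01]]), 't': array([ 563.95368424,  120.5540538 , 1406.00832666])}
{'time_s': 0.1, 'joints': array([-1.17999926e+00,  8.73929269e-02,  1.75208169e-01,  1.65979083e+00,
        3.09059014e-06,  1.57082126e+00]), 'joint_vel': array([-0.00179109, -0.00084908,  0.00274799, -0.00244191, -0.00218277,
       -0.00071857]), 'joint_torque': array([-8.16924021e-04, -5.21562767e+01,  4.65651512e+01,  1.59799063e-02,
        4.72796842e-07,  5.27387755e-06]), 'eef_pos': array([ 209.44182373, -508.36789102,  252.65795481]), 'tool_rot': array([-3.08068149e+00, -6.09700644e-01,  3.54784117e-04]), 'force': array([-0.78325823, -0.01620526, -0.31599273]), 'torque': array([-0.01935984,  0.02848824, -0.00082901]), 'grasp_force': 0.0, 'width': 85.26704474093722}
```

View pics/top0.png

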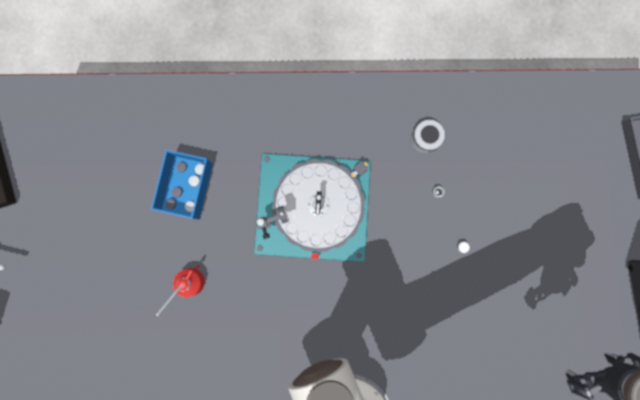

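View pics/side0.png

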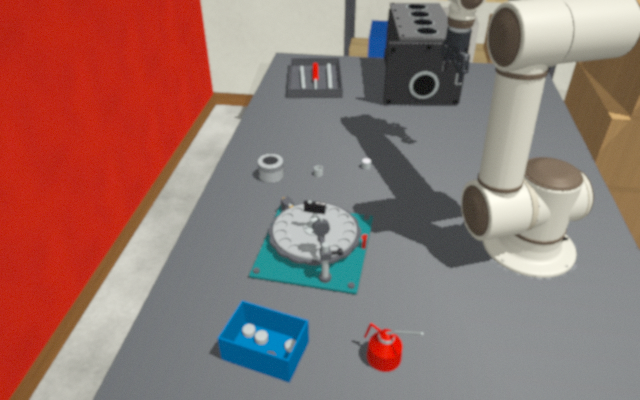

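Top view: bright tappet (crown up) at about (464,247), open tappet (439,191), dial centre about (319,204), red mark (316,256), gauge at lower left of the dial near (275,216). In the side view the tappets are at (366,163) and (318,171). I'll zoom in for the details.

```bash
cat > h.py <<'E'
import numpy as np, cv2
from rig import r
def ray(n,uv):
    c=r.calibration(n); d=c["R"].T@np.linalg.inv(c["mtx"])@np.array([*uv,1.]); return -c["R"].T@c["t"],d
def onz(n,uv,z):
    o,d=ray(n,uv); return o+d*(z-o[2])/d[2]
def two(a,b):
    (o1,d1),(o2,d2)=ray("top",a),ray("side",b)
    s=np.linalg.lstsq(np.c_[d1,-d2],o2-o1,rcond=None)[0]
    p,q=o1+d1*s[0],o2+d2*s[1]; return (p+q)/2,np.linalg.norm(p-q)
def proj(n,X):
    c=r.calibration(n); p=c["mtx"]@(c["R"]@np.array(X,float)+c["t"]); return p[:2]/p[2]
def blobs(m,lo=5):
    k,l,s,c=cv2.connectedComponentsWithStats(m.astype(np.uint8)); return [(s[i].tolist(),c[i].round(2)) for i in range(1,k) if s[i,4]>=lo]
E
python3 - <<'E'
from h import *
T=cv2.imread("pics/top0.png");S=cv2.imread("pics/side0.png")
a=cv2.resize(T[150:270,250:380],None,fx=4.5,fy=4.5,interpolation=cv2.INTER_CUBIC)
b=cv2.resize(T[170:270,420:480],(324,540),interpolation=cv2.INTER_CUBIC)
cv2.imwrite("pics/c1.png",np.hstack([a,b[:, :210*1]])[:, :800])
cv2.imwrite("pics/c2.png",cv2.resize(S[140:300,240:385],None,fx=3.7,fy=3.7,interpolation=cv2.INTER_CUBIC))
for n,I,(x0,y0,x1,y1) in(("top",T,(455,238,474,256)),("side",S,(355,152,378,174))):
    c=I[y0:y1,x0:x1]; g=c.min(2); print(n); print(g)
    h=cv2.cvtColor(I,cv2.COLOR_BGR2HSV); m=((h[...,0]<8)|(h[...,0]>172))&(h[...,1]>140)&(h[...,2]>80); print([q for q in blobs(m)if q[0][4]<1500])
E
```

```text
top
[[130 129 129 126 120 117 115 112 107 110 118 125 129 130 129 129 129 129
  130]
 [130 130 127 117 104  96  93  91  88  91 102 118 127 130 129 129 130 130
  129]
 [130 129 122 107  90  83  84  87  88  90  96 109 122 128 130 129 129 129
  130]
 [130 126 116  99  89  95 111 127 136 137 130 122 123 128 129 130 129 130
  130]
 [129 124 109  97 105 137 170 192 202 203 194 173 150 135 129 128 130 130
  129]
 [129 122 108 110 143 188 220 236 241 242 236 220 192 159 136 130 130 129
  130]
 [127 119 111 133 182 223 244 253 255 255 253 244 225 190 151 132 130 130
  129]
 [126 116 114 155 209 240 253 255 255 255 255 254 242 215 171 137 129 129
  130]
 [127 118 120 169 223 248 255 255 255 255 255 255 251 230 186 143 129 129
  129]
 [128 123 127 174 226 249 255 255 255 255 255 255 255 237 195 147 131 129
  129]
 [128 126 132 173 224 248 255 255 255 255 255 255 254 236 194 148 130 129
  130]
 [129 130 135 167 214 243 254 255 255 255 255 255 247 223 179 141 130 129
  130]
 [129 130 134 155 194 228 246 255 255 255 255 248 232 199 157 133 130 129
  130]
 [129 129 132 141 166 199 226 241 248 249 2
[... 2057 characters left out ...]
21 133 141 148 152 155 150 141 137 135
  130 119 105  83  78]
 [133 134 133 129 131 125 126 123 128 132 137 143 147 145 144 139 135 134
  135 129 119 103  84]
 [133 132 136 134 137 135 132 131 134 133 139 136 136 138 140 137 135 133
  135 133 129 119 100]
 [133 136 134 134 136 135 133 134 134 137 135 136 138 135 134 135 134 134
  134 136 135 125 107]
 [133 132 135 135 133 137 134 136 132 135 133 133 135 136 135 134 133 135
  137 137 134 130 114]
 [130 133 135 136 136 135 133 135 137 136 133 134 136 134 134 133 132 134
  135 133 134 132 126]]
[([312, 62, 7, 17, 88], array([314.83,  70.65])), ([362, 235, 5, 13, 39], array([363.85, 240.03])), ([366, 324, 36, 48, 1121], array([383.7 , 350.76]))]
```

View pics/c1.png

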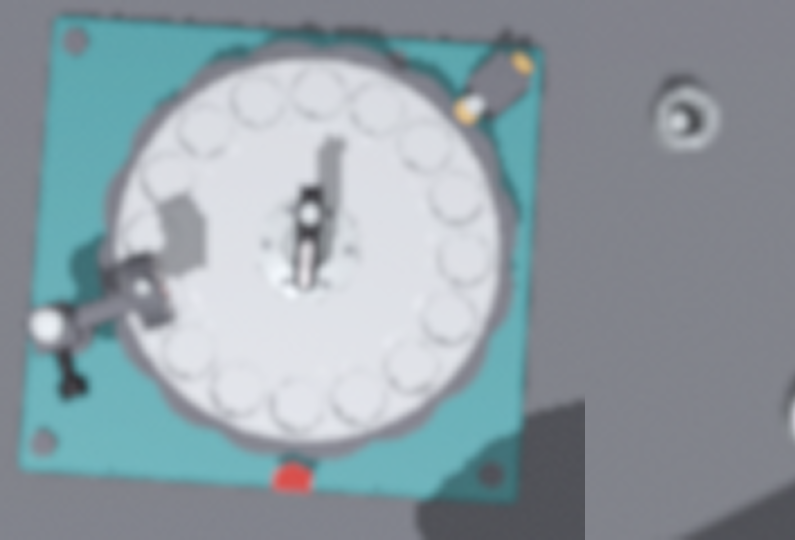

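View pics/c2.png

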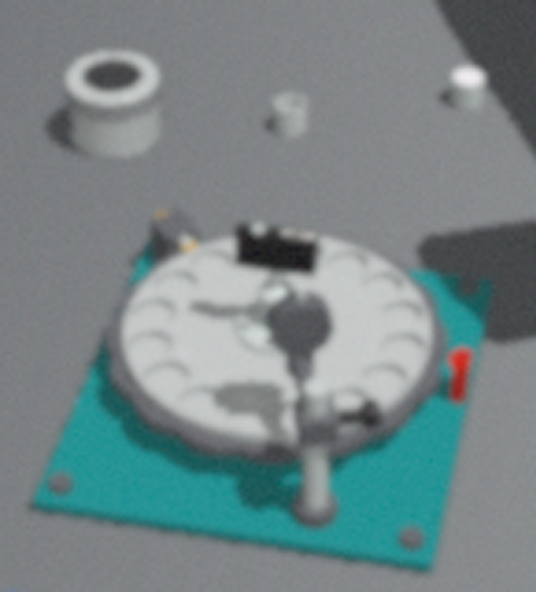

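Crop 1 shows the load nest at about (316,240) in full-image pixels, the knob bar with its white end toward the red mark, and the gauge at lower left. Crop 2 shows the same from the side. Next I measure both views.

```bash
cat > m.py <<'E'
from h import *
def wc(I,box,lo):
    x0,y0,x1,y1=box; w=np.clip(I[y0:y1,x0:x1].min(2).astype(float)-lo,0,255-lo); w=np.minimum(w,90)
    ys,xs=np.mgrid[y0:y1,x0:x1]; return (w*xs).sum()/w.sum(),(w*ys).sum()/w.sum()
E
python3 - <<'E'
from m import *
print("nose",r.nose_length)
T=cv2.imread("pics/top0.png");S=cv2.imread("pics/side0.png")
a=wc(T,(455,238,474,256),145); b=wc(S,(355,152,378,164),195)
print("tappet",a,b,onz("top",a,25),onz("side",b,26),two(a,b))
# plate disc
for n,I,box in(("top",T,(250,150,380,270)),("side",S,(255,190,372,300))):
    x0,y0,x1,y1=box; c=I[y0:y1,x0:x1]; g=c.min(2); 
    m=cv2.morphologyEx((g>(170 if n=="top" else 150)).astype(np.uint8),cv2.MORPH_OPEN,np.ones((3,3)))
    cs=max(cv2.findContours(m,0,1)[0],key=cv2.contourArea)
    h=cv2.convexHull(cs)[:,0]+[x0,y0]
    P=np.array([onz(n,p+0.0,52)[:2] for p in h.astype(float)])
    A=np.c_[2*P,np.ones(len(P))]; keep=np.ones(len(P),bool)
    for _ in range(6):
        s=np.linalg.lstsq(A[keep],(P[keep]**2).sum(1),rcond=None)[0]; R=np.sqrt(s[2]+s[:2]@s[:2]); e=np.hypot(*(P-s[:2]).T)-R; keep=abs(e)<max(1.5,1.5*np.median(abs(e)))
    print(n,"disc",s[:2],R,keep.sum(),len(P),e[keep].std())
# red mark, tops
a=(314.63,255.84); print("red",onz("top",a,47))
# nests from crop of top (approx eye)
N=np.array([[298,405],[238,388],[190,352],[359,396],[410,367],[450,317],[466,257],[457,196],[427,147],[377,111],[318,93],[260,103],[205,131],[166,176]])/4.5+[250,150]-0.4
P=np.array([onz("top",p,52)[:2] for p in N]); A=np.c_[2*P,np.ones(len(P))]
s=np.linalg.lstsq(A,(P**2).sum(1),rcond=None)[0]; print("nestcircle",s[:2],np.sqrt(s[2]+s[:2]@s[:2])); d=P-s[:2]; print(np.degrees(np.arctan2(d[:,1],d[:,0])).round(1),np.hypot(*d.T).round(1))
K=np.array([[310,187],[304,288]])/4.5+[250,150]-0.4; print("knob ends",[onz("top",k,140)[:2] for k in K])
E
```

```text
nose 22.0
tappet (np.float64(463.6149892421707), np.float64(247.195672961989)) (np.float64(366.09183673469386), np.float64(160.47084548104957)) [ 459.74842183 -319.39292154   25.        ] [ 460.75885458 -318.97157733   26.        ] (array([ 460.26491484, -319.05575463,   25.98169334]), np.float64(0.9935744186629064))
top disc [573.73161636  67.97891685] 112.00193151560913 37 38 0.20904456635210253
side disc [574.59007371  67.51638551] 112.26712708982213 25 29 0.694920910240072
red [440.45915398  77.60596246  47.        ]
nestcircle [574.00463576  67.70615333] 91.54800994393858
[ 175.9  153.1  131.  -161.4 -139.9 -116.3  -93.6  -71.1  -50.   -27.
   -4.1   17.9   40.9   62.6] [91.5 91.  91.6 91.  91.2 91.9 92.4 92.4 91.6 90.3 91.6 90.  91.7 93.4]
knob ends [array([600.88085598,  66.20131681]), array([546.00243955,  69.83289648])]
```

Emit:
arm_command(travel=[[31, 23.5, -10], [31, 23.5, -15], [31, 23.5, -15], [31, 23.5, -15], [31, 23.5, -15]], delta_rot=[[0, 0, 7.92], [0, 0, 7.92], [0, 0, 7.92], [0, 0, 7.92], [0, 0, 7.92]], claw=[50, 50, 50, 50, 50], newtons=20)

```text
time_s: 0.6
eef_pos: [365.4, -389.8, 182.4]
tool_rot: [-2.688, -1.625, 0.0]
force: [1.5, -0.7, 0.9]
width: 50.4
grasp_force: 0.0
```

Emit:
arm_command(travel=[[31, 23.5, -15], [31, 23.5, -15], [33, 24.5, -15], [0, 0, 0], [0, 0, 0]], delta_rot=[[0, 0, 7.92], [0, 0, 7.92], [0, 0, 7.92], [0, 0, 0], [0, 0, 0]], claw=[50, 50, 50, 50, 50])

```text
time_s: 1.1
eef_pos: [459.7, -318.7, 137.5]
tool_rot: [-2.3, -2.138, 0.001]
force: [0.1, -0.2, 0.5]
width: 50.2
grasp_force: 0.0
```

```bash
cat > st.py <<'E'
from h import *
from scipy.spatial.transform import Rotation as Ro
s=r.get_state(); M=Ro.from_rotvec(s["tool_rot"]).as_matrix()
print("t",s["time_s"],"p",s["eef_pos"].round(2),"yaw",np.degrees(np.arctan2(M[1,1],M[0,1])).round(2),"z",M[:,2].round(4),"q",s["joints"].round(2),"F",s["force"].round(1),"M",s["torque"].round(2),"w",round(s["width"],1),"g",round(s["grasp_force"],1))
E
python3 st.py; python3 -c "
from h import *
cv2.imwrite('pics/s1.png',cv2.resize(r.read_camera('side')[60:220,280:500,::-1],None,fx=3.5,fy=3.5))"
```

```text
t 1.1 p [ 459.69 -318.68  137.47] yaw -4.19 z [-1.5e-03  9.0e-04 -1.0e+00] q [-0.61  0.1  -0.04  1.44 -0.    1.04] F [ 0.1 -0.2  0.5] M [-0.04 -0.01  0.02] w 50.2 g 0.0
```

View pics/s1.png

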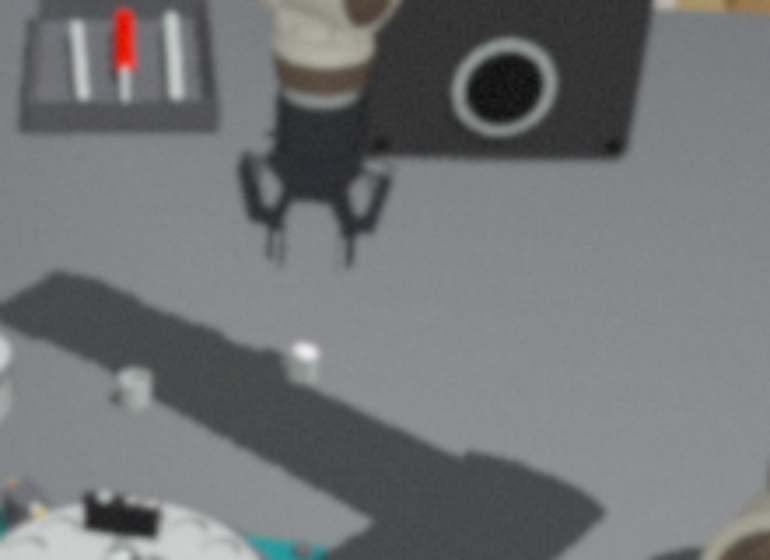

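The gripper hangs squarely over the tappet (crop (303,350)), with the fingers on either side. I descend and centre it with a first grip.

Emit:
arm_command(travel=[[0.3, -0.4, -30], [0, 0, -30], [0, 0, -28], [0, 0, -16], [0, 0, 0]], delta_rot=[[0, 0, 0], [0, 0, 0], [0, 0, 0], [0, 0, 0], [0, 0, 0]], claw=[50, 50, 50, 50, 50])

```text
time_s: 1.65
eef_pos: [457.8, -320.1, 32.4]
tool_rot: [-2.303, -2.132, 0.001]
force: [-0.6, -0.3, -0.0]
width: 50.0
grasp_force: 0.0
```

Emit:
arm_command(travel=[[0, 0, 0], [0, 0, 0], [0, 0, 0], [0, 0, 0], [0, 0, 0]], delta_rot=[[0, 0, 0], [0, 0, 0], [0, 0, 0], [0, 0, 0], [0, 0, 0]], claw=[36, 30, 26, 24, 24], newtons=20)

```text
time_s: 2.15
eef_pos: [460.3, -320.8, 36.1]
tool_rot: [2.301, 2.135, -0.0]
force: [-2.0, -1.2, 6.5]
width: 27.3
grasp_force: 19.6
```

```bash
python3 st.py
```

```text
t 2.15 p [ 460.32 -320.79   36.09] yaw -4.27 z [ 0.0017 -0.0022 -1.    ] q [-0.61  0.14 -0.19  1.24 -0.    1.04] F [-2.  -1.2  6.5] M [-0.26  0.47 -0.04] w 27.3 g 19.6
```

Emit:
arm_command(travel=[[0, 0, 0], [0, 0, 0]], delta_rot=[[0, 0, 0], [0, 0, 0]], claw=[24, 24])

```text
time_s: 2.35
eef_pos: [460.3, -320.8, 36.1]
tool_rot: [2.301, 2.135, -0.0]
force: [-2.2, -0.7, 7.1]
width: 27.1
grasp_force: 19.6
```

```bash
python3 st.py
```

```text
t 2.35 p [ 460.32 -320.79   36.11] yaw -4.27 z [ 0.0017 -0.0022 -1.    ] q [-0.61  0.14 -0.19  1.24 -0.    1.04] F [-2.2 -0.7  7.1] M [-0.28  0.47  0.07] w 27.1 g 19.6
```

Emit:
arm_command(travel=[[0, 0, 0], [0, 0, 0], [0, 0, 0]], delta_rot=[[0, 0, 0], [0, 0, 0], [0, 0, 0]], claw=[36, 50, 50])

```text
time_s: 2.65
eef_pos: [459.9, -319.9, 34.4]
tool_rot: [2.302, 2.138, 0.0]
force: [0.1, 0.4, -0.9]
width: 50.1
grasp_force: 0.0
```

```bash
python3 st.py
```

```text
t 2.65 p [ 459.87 -319.87   34.36] yaw -4.25 z [ 1.e-04  1.e-04 -1.e+00] q [-0.61  0.14 -0.19  1.24  0.    1.04] F [ 0.1  0.4 -0.9] M [0.01 0.06 0.01] w 50.1 g 0.0
```

Emit:
arm_command(travel=[[0.4, 0, 0], [0, 0, 0], [0, 0, 0], [0, 0, 0], [0, 0, 0]], delta_rot=[[0, 0, 8.18], [0, 0, 8.18], [0, 0, 8.18], [0, 0, 8.18], [0, 0, 8.18]], claw=[50, 50, 50, 50, 50])

```text
time_s: 3.15
eef_pos: [460.2, -319.8, 34.2]
tool_rot: [-1.402, -2.811, -0.0]
force: [0.8, 0.2, 0.7]
width: 50.1
grasp_force: 0.0
```

Emit:
arm_command(travel=[[0, 0, 0], [0, 0, 0], [0, 0, 0], [0, 0, 0], [0, 0, 0]], delta_rot=[[0, 0, 8.18], [0, 0, 8.18], [0, 0, 8.18], [0, 0, 8.18], [0, 0, 8.18]], claw=[50, 50, 50, 50, 50])

```text
time_s: 3.65
eef_pos: [460.2, -319.8, 34.1]
tool_rot: [-0.331, -3.124, -0.0]
force: [-0.5, 0.8, 0.1]
width: 50.1
grasp_force: 0.0
```

Emit:
arm_command(travel=[[0, 0, 0], [0, 0, 0], [0, 0, 0], [0, 0, 0], [0, 0, 0]], delta_rot=[[0, 0, 8.18], [0, 0, 0], [0, 0, 0], [0, 0, 0], [0, 0, 0]], claw=[50, 50, 38, 32, 28])

```text
time_s: 4.15
eef_pos: [460.2, -319.9, 34.3]
tool_rot: [-0.12, -3.139, -0.0]
force: [0.1, 0.3, -1.1]
width: 27.8
grasp_force: 0.2
```

Emit:
arm_command(travel=[[0, 0, 0], [0, 0, 0], [0, 0, 0], [0, 0, 0]], delta_rot=[[0, 0, 0], [0, 0, 0], [0, 0, 0], [0, 0, 0]], claw=[24, 24, 24, 24])

```text
time_s: 4.55
eef_pos: [460.3, -319.9, 34.4]
tool_rot: [0.117, 3.139, -0.0]
force: [-0.2, 0.5, 1.4]
width: 26.9
grasp_force: 19.8
```

```bash
python3 st.py
```

```text
t 4.55 p [ 460.27 -319.93   34.4 ] yaw 85.72 z [ 2.e-04 -0.e+00 -1.e+00] q [-0.61  0.14 -0.19  1.24  0.   -0.53] F [-0.2  0.5  1.4] M [0.15 0.   0.02] w 26.9 g 19.8
```

Emit:
arm_command(travel=[[0, 0, 0], [0, 0, 15], [0, 0, 35], [0, 0, 40], [0, 20, 0]], delta_rot=[[0, 0, 0], [0, 0, 0], [0, 0, 0], [0, 0, 0], [0, 0, 0]], claw=[20, 20, 20, 20, 20], newtons=40)

```text
time_s: 5.05
eef_pos: [462.1, -302.2, 130.7]
tool_rot: [0.12, 3.132, -0.008]
force: [-0.0, 0.9, 0.3]
width: 26.0
grasp_force: 39.4
```

Emit:
arm_command(travel=[[2, 40, 0], [3, 40, 0], [3, 40, 0], [3, 40, 0], [3, 40, 0]], delta_rot=[[0, 0, 0], [0, 0, 0], [0, 0, 0], [0, 0, 0], [0, 0, 0]], claw=[20, 20, 20, 20, 20])

```text
time_s: 5.55
eef_pos: [473.8, -98.2, 124.7]
tool_rot: [0.117, 3.139, -0.0]
force: [0.6, 0.4, -0.4]
width: 26.1
grasp_force: 39.5
```

Emit:
arm_command(travel=[[3, 40, 0], [3, 40, 0], [2, 40, 0], [0.2, 35, 0], [0, 18.7, 0]], delta_rot=[[0, 0, 0], [0, 0, 0], [0, 0, 0], [0, 0, 0], [0, 0, 0]], claw=[20, 20, 20, 20, 20])

```text
time_s: 6.05
eef_pos: [481.9, 76.3, 124.6]
tool_rot: [0.114, 3.139, 0.001]
force: [0.5, -0.0, -0.4]
width: 25.9
grasp_force: 39.5
```

Emit:
arm_command(travel=[[0, 0, -10], [0, 0, 0], [0, 0, 0]], delta_rot=[[0, 0, 0], [0, 0, 0], [0, 0, 0]], claw=[20, 20, 20])

```text
time_s: 6.35
eef_pos: [482.0, 73.0, 114.0]
tool_rot: [-0.118, -3.139, 0.001]
force: [0.8, 0.3, -0.2]
width: 26.3
grasp_force: 39.5
```

```bash
python3 st.py;  python3 -c "
from h import *
I=r.read_camera('side')[:,:,::-1]
cv2.imwrite('pics/side2.png',I)
cv2.imwrite('pics/s2.png',cv2.resize(I[150:290,250:420],None,fx=4,fy=4,interpolation=2))"
```

```text
t 6.35 p [482.01  73.04 113.98] yaw 85.69 z [-9.e-04 -4.e-04 -1.e+00] q [ 0.15 -0.07 -0.25  1.39 -0.    0.23] F [ 0.8  0.3 -0.2] M [ 0.   -0.03  0.  ] w 26.3 g 39.5
```

View pics/s2.png

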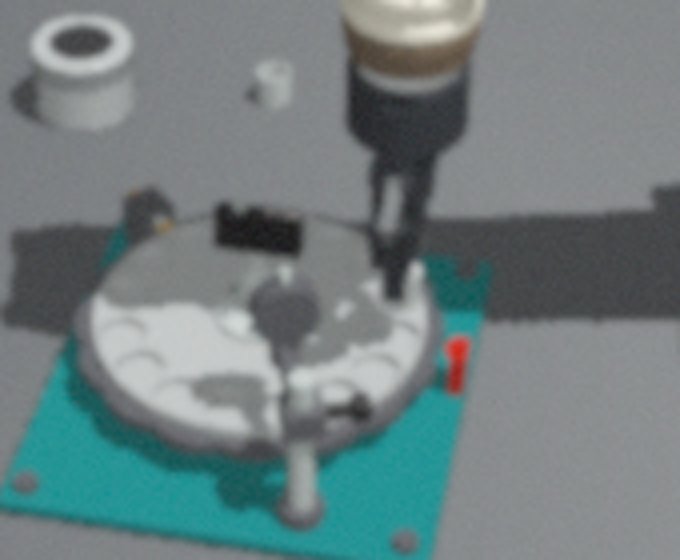

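The tappet is held upright between the fingers above the load nest (steel edge at crop (418,270)), with the gauge well clear. I lower it gently.

Emit:
arm_command(travel=[[0.4, 0.7, -12], [0, 0, -10], [0, 0, -2], [0, 0, 0]], delta_rot=[[0, 0, 0], [0, 0, 0], [0, 0, 0], [0, 0, 0]], claw=[20, 20, 20, 20])

```text
time_s: 6.8
eef_pos: [482.3, 74.2, 89.4]
tool_rot: [-0.118, -3.138, 0.0]
force: [-0.1, 0.5, -0.2]
width: 26.0
grasp_force: 39.5
```

```bash
python3 st.py
```

```text
t 6.8 p [482.35  74.2   89.44] yaw 85.71 z [-1.5e-03 -2.0e-04 -1.0e+00] q [ 0.15 -0.06 -0.29  1.34  0.    0.23] F [-0.1  0.5 -0.2] M [ 0.03  0.11 -0.02] w 26.0 g 39.5
```

Emit:
arm_command(travel=[[0, 0, -2], [0, 0, -2], [0, 0, -1.5], [0, 0, 0]], delta_rot=[[0, 0, 0], [0, 0, 0], [0, 0, 0], [0, 0, 0]], claw=[20, 20, 20, 20])

```text
time_s: 7.2
eef_pos: [482.8, 74.5, 84.7]
tool_rot: [-0.117, -3.139, 0.0]
force: [-0.6, 0.6, -0.0]
width: 26.2
grasp_force: 39.5
```

```bash
python3 st.py
```

```text
t 7.2 p [482.75  74.49  84.66] yaw 85.73 z [-2.e-04 -0.e+00 -1.e+00] q [ 0.15 -0.06 -0.3   1.33  0.    0.23] F [-0.6  0.6 -0. ] M [-0.04 -0.   -0.03] w 26.2 g 39.5
```

Emit:
arm_command(travel=[[0, 0, -1.5], [0, 0, -1.5], [0, 0, 0]], delta_rot=[[0, 0, 0], [0, 0, 0], [0, 0, 0]], claw=[20, 20, 20])

```text
time_s: 7.5
eef_pos: [482.7, 74.5, 81.5]
tool_rot: [-0.117, -3.139, 0.0]
force: [0.0, 0.4, -0.1]
width: 26.1
grasp_force: 39.5
```

```bash
python3 st.py
```

```text
t 7.5 p [482.69  74.46  81.54] yaw 85.73 z [-3.e-04 -1.e-04 -1.e+00] q [ 0.15 -0.06 -0.3   1.33 -0.    0.23] F [ 0.   0.4 -0.1] M [ 0.04 -0.01  0.01] w 26.1 g 39.5
```

Emit:
arm_command(travel=[[0, 0, -1.5], [0, 0, -1], [0, 0, 0]], delta_rot=[[0, 0, 0], [0, 0, 0], [0, 0, 0]], claw=[20, 20, 20])

```text
time_s: 7.8
eef_pos: [482.8, 74.5, 79.5]
tool_rot: [0.117, 3.139, 0.0]
force: [-1.9, 0.1, 2.5]
width: 26.1
grasp_force: 39.7
```

```bash
python3 st.py
```

```text
t 7.8 p [482.84  74.49  79.5 ] yaw 85.73 z [ 2.e-04  1.e-04 -1.e+00] q [ 0.15 -0.06 -0.3   1.32  0.    0.23] F [-1.9  0.1  2.5] M [0.02 0.17 0.03] w 26.1 g 39.7
```

Contact comes at the seated height (79.5, predicted 79.4). I release and rise.

Emit:
arm_command(travel=[[0, 0, 0], [0, 0, 0], [0, 0, 0], [0, 0, 10], [0, 0, 30]], delta_rot=[[0, 0, 0], [0, 0, 0], [0, 0, 0], [0, 0, 0], [0, 0, 0]], claw=[32, 42, 45, 45, 45], newtons=60)

```text
time_s: 8.3
eef_pos: [481.4, 74.2, 117.8]
tool_rot: [-0.117, -3.135, 0.001]
force: [0.4, -0.4, 0.6]
width: 45.1
grasp_force: 0.0
```

Emit:
arm_command(travel=[[0, 0, 40], [0, 0, 30], [-25, 0, 20], [-25, 0, 0], [-20, 0, 0]], delta_rot=[[0, 0, 0], [0, 0, 0], [0, 0, 0], [0, 0, 0], [0, 0, 0]], claw=[45, 45, 45, 45, 45])

```text
time_s: 8.8
eef_pos: [412.1, 74.5, 210.9]
tool_rot: [0.117, 3.138, 0.001]
force: [0.3, 0.2, 0.5]
width: 45.2
grasp_force: 0.0
```

```bash
python3 st.py;  python3 -c "
from h import *
a=cv2.resize(r.read_camera('side')[170:290,250:390,::-1],(490,420),interpolation=2)
b=cv2.resize(r.read_camera('top')[195:265,290:340,::-1],(300,420),interpolation=2)
cv2.imwrite('pics/s3.png',np.hstack([a,b]))
print([proj('top',(482.6,74.2,z)) for z in (52,71)],proj('side',(482.6,74.2,71)))"
```

```text
t 8.8 p [412.1   74.5  210.86] yaw 85.73 z [ 1.9e-03  4.0e-04 -1.0e+00] q [ 0.18 -0.24 -0.21  1.6   0.    0.25] F [0.3 0.2 0.5] M [ 0.01 -0.05  0.01] w 45.2 g 0.0
[array([315.81175508, 239.66468179]), array([315.75463781, 239.6832603 ])] [348.81209273 227.43190724]
```

View pics/s3.png

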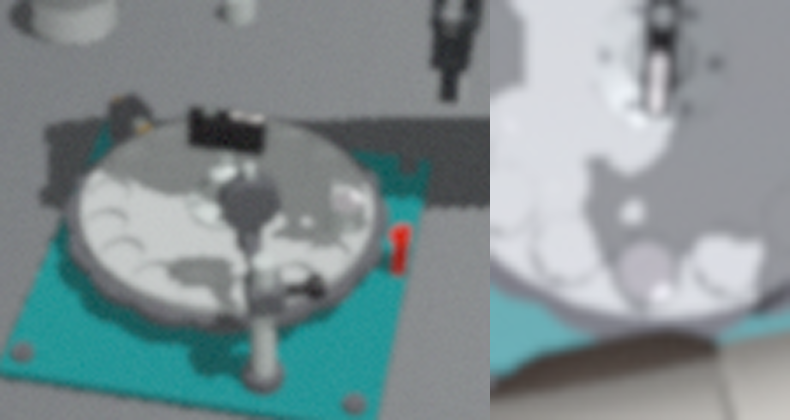

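The tappet sits upright in the nest at the red mark (side crop (348,195), top crop (647,265)). Now the knob.

Emit:
arm_command(travel=[[30, -1, 0], [40, -2, 0], [40, -2, 0], [35, -2, 0], [17, 0, 0]], delta_rot=[[0, 0, 0], [0, 0, 0], [0, 0, 0], [0, 0, 0], [0, 0, 0]], claw=[45, 45, 45, 45, 45])

```text
time_s: 9.4
eef_pos: [577.5, 67.1, 208.4]
tool_rot: [-0.118, -3.139, 0.0]
force: [-1.0, -0.4, -0.9]
width: 45.0
grasp_force: 0.0
```

Emit:
arm_command(travel=[[0, 0, -25], [0, 0, -30], [0, 0, -20], [0, 0, -5], [0, 0, 0]], delta_rot=[[0, 0, 0], [0, 0, 0], [0, 0, 0], [0, 0, 0], [0, 0, 0]], claw=[45, 45, 45, 45, 40])

```text
time_s: 9.9
eef_pos: [574.8, 67.4, 129.0]
tool_rot: [-0.117, -3.138, 0.0]
force: [-0.1, 0.3, 0.3]
width: 39.6
grasp_force: 0.0
```

```bash
python3 st.py
```

```text
t 9.9 p [574.84  67.43 129.  ] yaw 85.73 z [-1.e-03 -1.e-04 -1.e+00] q [ 0.12  0.14 -0.    1.43  0.    0.19] F [-0.1  0.3  0.3] M [-0.02  0.04 -0.02] w 39.6 g 0.0
```

Emit:
arm_command(travel=[[0, 0, 0], [0, 0, 0], [0, 0, 0], [0, 0, 0], [0, 0, 0]], delta_rot=[[0, 0, 0], [0, 0, 0], [0, 0, 0], [0, 0, 0], [0, 0, 0]], claw=[28, 20, 16, 12, 10], newtons=30)

```text
time_s: 10.4
eef_pos: [575.3, 67.7, 130.4]
tool_rot: [0.117, 3.138, 0.001]
force: [-0.3, 2.1, 6.8]
width: 13.3
grasp_force: 30.5
```

```bash
python3 st.py
```

```text
t 10.4 p [575.26  67.7  130.4 ] yaw 85.73 z [ 1.8e-03  5.0e-04 -1.0e+00] q [0.12 0.14 0.   1.43 0.   0.19] F [-0.3  2.1  6.8] M [ 0.21  0.08 -0.05] w 13.3 g 30.5
```

Emit:
arm_command(travel=[[0, 0, 0], [0, 0, 0]], delta_rot=[[0, 0, 0], [0, 0, 0]], claw=[6, 6], newtons=80)

```text
time_s: 10.6
eef_pos: [575.3, 67.7, 130.5]
tool_rot: [0.117, 3.137, 0.001]
force: [-0.1, 1.5, 7.0]
width: 12.8
grasp_force: 78.8
```

```bash
python3 st.py
```

```text
t 10.6 p [575.28  67.71 130.54] yaw 85.74 z [ 2.e-03  6.e-04 -1.e+00] q [0.12 0.14 0.   1.43 0.   0.19] F [-0.1  1.5  7. ] M [ 0.27  0.15 -0.05] w 12.8 g 78.8
```

Emit:
arm_command(travel=[[0, 0, 0], [0, 0, 0], [0, 0, 0], [0, 0, 0], [0, 0, 0]], delta_rot=[[0, 0, -4.5], [0, 0, -4.5], [0, 0, -4.5], [0, 0, -4.5], [0, 0, -4.5]], claw=[6, 6, 6, 6, 6])

```text
time_s: 11.1
eef_pos: [575.2, 67.6, 130.5]
tool_rot: [0.732, 3.053, 0.001]
force: [-0.2, 1.9, 6.7]
width: 13.2
grasp_force: 79.0
```

Emit:
arm_command(travel=[[0, 0, 0], [0, 0, 0], [0, 0, 0], [0, 0, 0]], delta_rot=[[0, 0, 0], [0, 0, 0], [0, 0, 0], [0, 0, 0]], claw=[6, 6, 6, 6])

```text
time_s: 11.5
eef_pos: [575.2, 67.6, 130.5]
tool_rot: [0.727, 3.055, 0.001]
force: [-0.7, 1.3, 6.4]
width: 12.7
grasp_force: 79.0
```

```bash
python3 st.py;  python3 -c "
from h import *
a=cv2.resize(r.read_camera('side')[170:290,250:390,::-1],(490,420),interpolation=2)
b=cv2.resize(r.read_camera('top')[195:265,260:310,::-1],(300,420),interpolation=2)
cv2.imwrite('pics/s4.png',np.hstack([a,b]))"
```

```text
t 11.5 p [575.22  67.58 130.5 ] yaw 63.23 z [ 1.8e-03  3.0e-04 -1.0e+00] q [0.12 0.14 0.   1.43 0.   0.58] F [-0.7  1.3  6.4] M [ 0.11  0.22 -0.04] w 12.7 g 79.0
```

View pics/s4.png

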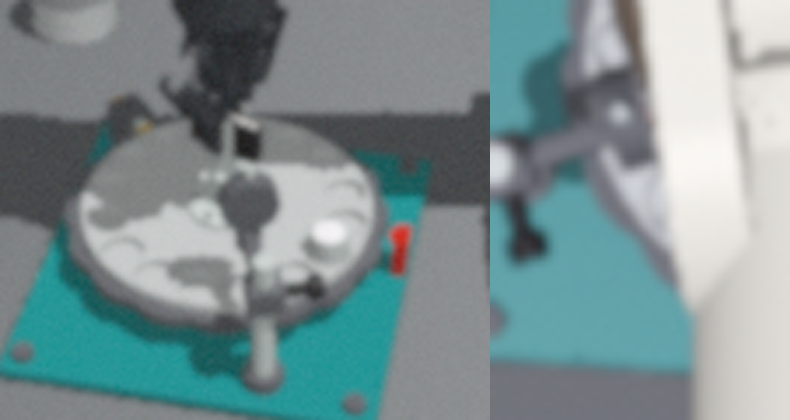

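The dial followed by one nest: the tappet is at side crop (330,237), and the wrist torque is about zero in the notch. Second and third clicks follow.

Emit:
arm_command(travel=[[0, 0, 0], [0, 0, 0], [0, 0, 0], [0, 0, 0], [0, 0, 0]], delta_rot=[[0, 0, -4.5], [0, 0, -4.5], [0, 0, -4.5], [0, 0, -4.5], [0, 0, -4.5]], claw=[6, 6, 6, 6, 6])

```text
time_s: 12.1
eef_pos: [575.1, 67.5, 130.5]
tool_rot: [1.314, 2.852, 0.001]
force: [-1.2, 0.2, 5.9]
width: 12.5
grasp_force: 79.0
```

Emit:
arm_command(travel=[[0, 0, 0], [0, 0, 0], [0, 0, 0]], delta_rot=[[0, 0, 0], [0, 0, 0], [0, 0, 0]], claw=[6, 6, 6])

```text
time_s: 12.4
eef_pos: [575.2, 67.5, 130.5]
tool_rot: [1.309, 2.854, 0.001]
force: [-1.0, -0.4, 6.5]
width: 12.7
grasp_force: 79.0
```

```bash
python3 st.py
```

```text
t 12.4 p [575.2   67.45 130.53] yaw 40.72 z [ 1.8e-03  1.0e-04 -1.0e+00] q [ 0.12  0.14  0.    1.43 -0.    0.98] F [-1.  -0.4  6.5] M [-0.01  0.28 -0.07] w 12.7 g 79.0
```

Emit:
arm_command(travel=[[0, 0, 0], [0, 0, 0], [0, 0, 0], [0, 0, 0], [0, 0, 0]], delta_rot=[[0, 0, -4.5], [0, 0, -4.5], [0, 0, -4.5], [0, 0, -4.5], [0, 0, -4.5]], claw=[6, 6, 6, 6, 6])

```text
time_s: 12.9
eef_pos: [575.0, 67.4, 130.5]
tool_rot: [1.845, 2.541, 0.001]
force: [-1.1, -0.1, 6.6]
width: 12.7
grasp_force: 79.1
```

Emit:
arm_command(travel=[[0, 0, 0], [0, 0, 0], [0, 0, 0], [0, 0, 0]], delta_rot=[[0, 0, 0], [0, 0, 0], [0, 0, 0], [0, 0, 0]], claw=[6, 6, 6, 6])

```text
time_s: 13.3
eef_pos: [575.0, 67.4, 130.5]
tool_rot: [1.841, 2.544, 0.001]
force: [-1.9, 0.2, 8.0]
width: 13.1
grasp_force: 79.1
```

```bash
python3 st.py;  python3 -c "
from h import *
a=cv2.resize(r.read_camera('side')[170:290,250:390,::-1],(490,420),interpolation=2)
b=cv2.resize(r.read_camera('top')[195:265,260:310,::-1],(300,420),interpolation=2)
cv2.imwrite('pics/s5.png',np.hstack([a,b]))"
```

```text
t 13.3 p [575.05  67.4  130.54] yaw 18.22 z [ 1.5e-03 -1.0e-04 -1.0e+00] q [ 0.12  0.14  0.    1.43 -0.    1.37] F [-1.9  0.2  8. ] M [-0.05  0.41 -0.12] w 13.1 g 79.1
```

View pics/s5.png

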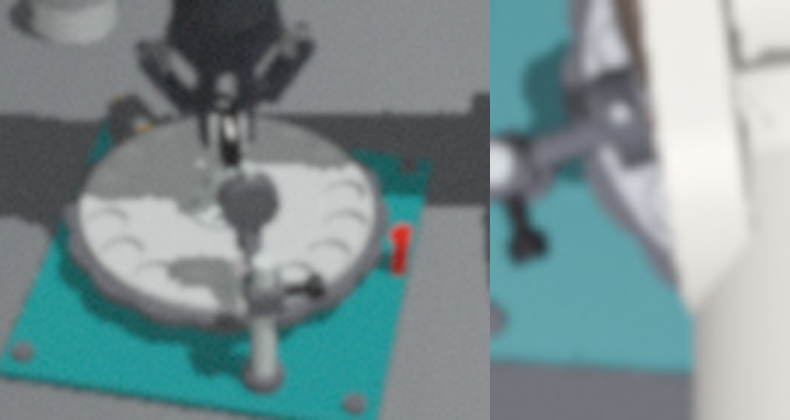

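```bash
python3 - <<'E'
from h import *
A=cv2.imread("pics/side0.png"); B=r.read_camera("side")[:,:,::-1]
g=lambda I:cv2.cvtColor(np.ascontiguousarray(I),cv2.COLOR_BGR2GRAY).astype(np.float32)
a,b=g(A),g(B)
for x0,y0,x1,y1 in((334,232,354,252),(270,224,294,252)):
    t=b[y0:y1,x0:x1]; m=cv2.matchTemplate(a[y0-5:y1+5,x0-5:x1+5],t,cv2.TM_CCOEFF_NORMED); print(np.array(cv2.minMaxLoc(m)[3])-5,m.max())
    print(cv2.phaseCorrelate(a[y0:y1,x0:x1],t,cv2.createHanningWindow((x1-x0,y1-y0),cv2.CV_32F)))
# expected pixel motion along the rim for 1 deg
c=np.array([574.3,67.5,52])
for al in(160,161): print(proj("side",c+92*np.array([np.cos(np.radians(al-6.75)),np.sin(np.radians(al-6.75)),0])))
E
python3 st.py
```

```text
[0 0] 0.9986784
((-0.016322857954572, 0.053535657147580906), 0.9699136751890183)
[ 0 -1] 0.9211079
((0.251743460641233, 0.49589875574429243), 0.8970235268274943)
[343.66557013 241.34641509]
[343.9936179  241.00005572]
t 13.45 p [575.03  67.38 130.52] yaw 18.22 z [ 1.5e-03 -1.0e-04 -1.0e+00] q [ 0.12  0.14 -0.    1.43 -0.    1.37] F [-1.1 -0.1  7.2] M [-0.05  0.43 -0.1 ] w 13.0 g 79.1
```

The nest pattern matches the start view to about 0.05 px, roughly 0.1°, so the dial sits centred in its third notch. I hand in while still gripping the knob.

```bash
python3 -c "
from rig import r
print(r.job_done())"
```

```text
the job is handed in; nothing more can be done
None
```

I seated the tappet crown up in the load nest, turned the dial three clicks clockwise, and handed the job in at about 13.5 s still gripping the knob; the tappet itself is hidden behind the gauge in the last pictures, so its place there is inferred from the 67.5° turn and the nest pattern.

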